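# Return the reagents to their colour-coded spill dishes

## Robot

A 6-joint arm with a two-finger parallel gripper is mounted at the origin on the work surface. World frame = base frame: x ahead of the robot, y to its left, z up, the work surface at z = 0. Lengths are in m, angles in rad, forces in N, time in s.
With the tool pointing down it reaches from about 0.25 to 0.775 m from the base axis. Payload 8.9 kg.
Tool frame: the origin (TCP) lies between the finger pads; the fingertips stand 25 mm ahead of it and the grasp point (between the pads) lies 6 mm ahead of it; x points along the fingers, y is the direction in which the jaws open and shut, and the axes are right-handed (so a half turn about x gives the same grasp; the last joint's range is limited). The gripper opens to 85 mm and grips with 20 to 120 N. Pads are 22 mm wide; open, the fingers measure 114 mm over their backs; the gripper's body (76 mm by 85 mm) begins 54 mm behind the grasp point. The pads swing forward as they close: fully open they stand 13 mm farther back than shut.
Start: joints at [-1.378, 0.291, -0.153, 1.127, 0, 1.431], TCP at [0.171, -0.496, 0.256] pointing down, gripper open.
Joint ranges: [-2.52, 2.52], [-0.91, 1.74], [-1.3, 1.37], [-1.96, 2.02], [-1.52, 1.47], [-3.14, 3.14]. Speed limits (rad/s): [2.22, 2.22, 2.79, 3.14, 3.14, 3.14].

## Interface

Orientations are given as a unit quaternion [w, x, y, z].
In Python, from rig import manip, cams gives the robot as it stands. The module is installed in compiled form; this text tells all that it offers.
- The arm moves only by the tool carry_out, never from a script. Its argument "series" is a list of rows, each an object with "gripper": the finger opening in cm, from 0 to 8.54; "xyz": the shift along the tool's x, y, z in cm, a list of three; "twist": the turn about the tool's x in degrees. A call has 1 to 5 rows; each row is the pose to reach, as a shift and turn from the pose commanded when the call began, along the tool's axes at that moment; what a row does not reach only later rows make up. A row lasts 1/10 s, in which the tool goes at most 50 mm and 8.59 degrees, less where a joint would pass 70% of its speed; a pose out of reach is approached as far as the arm can. A call with a gripper value outside its range is refused whole. The fingers move at their own pace and stop on an object; the grip force is fixed at half the most. Time passes only in rows, so rows that repeat a pose let the fingers close. It gives the time, the measured TCP pose, the force and the opening at its end, in the units of the state.
- manip.sense(): the state, without advancing time (a new reading comes with each control period).
- cams.get_image(name): name is "scene" or "top" or "wrist"; returns the picture (480x640x3 uint8, blue, green, red); there is no depth.
- cams.calibration(name): a dict with "mtx" (3x3 intrinsics, pixels), "eye" and "rotation" of the camera in the world. Camera axes: x right, y up, looking along -z (the intrinsics and any distortion apply to the point x, -y, -z); pixel columns grow to the right and rows downward; lengths in m; the calibration is good to about 2 mm. The wrist camera is an equidistant fisheye: a pixel r from the principal point sees the ray r / f radians off the axis. A picture is of the moment at which its call begins: read the wrist's pose just before it. calibration takes no time and is no camera call; for the wrist camera it gives the pose at the moment of the call.
- manip.finish_job(): hands the job in, once; it reports no verdict.
The state is a dict: "clock": time; "q": joint angles; "joint_vel": joint speeds; "effort": joint torques, N m; "position": TCP position; "ee_rot": TCP orientation; "ft_force": force on the tool from outside, world axes, zero at the start; "ft_torque": the same for the moment, N m; "finger_gap": finger opening in m.
Only numpy, scipy, OpenCV 4.12 (cv2) and the standard library are available. Lean on these libraries where they do the work, as an engineer would, in place of code of your own. Each camera call takes 0.05 s, during which the arm holds its last target. There are 200 camera calls.

## Task

Put each of the four capped reagent containers upright into the spill dish of the same colour as its cap, standing flat on the dish's floor. Set them down gently, do not drop or tip any, and leave the flask and the beaker where they stand.

Things in the scene. Friction and masses are not known exactly. Their poses are not given: they have to be found in the camera images.
- jar_red: Brown bottle with a narrow RED cap, height 98 mm. Straight round body 50 mm in diameter from the base up to 70 mm, shoulder from 70 to 80 mm, then the cap, 36 mm in diameter, up to 98 mm. About 0.11 to 0.25 kg, loose, starts upright on the bench. Origin: centre of its underside; z is its upright axis.
- jar_blue: White wide-mouth jar with a BLUE lid, height 90 mm. Straight round body 50 mm in diameter up to 70 mm, then a cap 48 mm in diameter up to 90 mm. About 0.11 to 0.25 kg, loose, starts upright on the bench. Origin: centre of its underside; z is its upright axis.
- jar_green: Brown wide-mouth jar with a GREEN lid, height 90 mm. Straight round body 50 mm in diameter up to 70 mm, then a cap 48 mm in diameter up to 90 mm. About 0.11 to 0.25 kg, loose, starts upright on the bench. Origin: centre of its underside; z is its upright axis.
- jar_yellow: White bottle with a narrow YELLOW cap, height 98 mm. Straight round body 50 mm in diameter from the base up to 70 mm, shoulder from 70 to 80 mm, then the cap, 36 mm in diameter, up to 98 mm. About 0.11 to 0.25 kg, loose, starts upright on the bench. Origin: centre of its underside; z is its upright axis.
- dish_red: RED round open spill dish, fixed to the bench: outside 82 mm in diameter and 12 mm high, upright wall 4 mm, inside 74 mm in diameter, floor 4 mm thick. Origin: centre of its underside, at bench height; z up.
- dish_blue: BLUE round open spill dish, fixed to the bench: outside 82 mm in diameter and 12 mm high, upright wall 4 mm, inside 74 mm in diameter, floor 4 mm thick. Origin: centre of its underside, at bench height; z up.
- dish_green: GREEN round open spill dish, fixed to the bench: outside 82 mm in diameter and 12 mm high, upright wall 4 mm, inside 74 mm in diameter, floor 4 mm thick. Origin: centre of its underside, at bench height; z up.
- dish_yellow: YELLOW round open spill dish, fixed to the bench: outside 82 mm in diameter and 12 mm high, upright wall 4 mm, inside 74 mm in diameter, floor 4 mm thick. Origin: centre of its underside, at bench height; z up.
- flask: Pale conical flask with a black stopper, 64 mm wide at the foot, 105 mm high; loose, stands among the containers and must be left alone. Origin: centre of its underside.
- beaker: Pale empty beaker, 60 mm in diameter, 78 mm high; loose, stands among the containers and must be left alone. Origin: centre of its underside. (A grey timer 22 mm high is also fixed among the things; all of them stand at least 105 mm apart, centre to centre, in places that change every time.)
Not all that is in view belongs to the job. Leave any pink look-alike of the jar_blue alone.

How it is judged:
By the outcome, as a careful person would: the job done as asked, in the order asked, and still so for the second after the job is handed in, with the robot touching nothing.
It also fails if it takes over 112 s, if anything falls off the work surface, if the arm or the gripper's body presses on something with over 40 N, if the wrist force passes 120 N, or if a joint passes its speed limit or range.

## Working session

There is one attempt and no reset: what is moved stays moved. The work goes in short steps, Python scripts to look and compute and a tool call to move; the robot and the scene stay as the last step left them, time stands still between calls to the robot, and variables do not carry over. Pictures are saved under pics/ and viewed, about 12 in all and at most 16, crops included, and the job is handed in when it is done.

Besides the shell and the picture viewer there is one more tool, called in YAML: its name, and indented under it one key for each argument. carry_out: Moves the arm, as the interface text tells. Its arguments: {"type":"object","properties":{"series":{"type":"array"}},"required":["series"]}

```bash
mkdir -p pics; python3 - <<'E'
from rig import manip,cams
import cv2,numpy as np
s=manip.sense();print({k:np.round(v,3).tolist() for k,v in s.items()})
for n in("scene","top"):
    im=cams.get_image(n);cv2.imwrite(f"pics/{n}0.png",im)
for n in("scene","top","wrist"):
    c=cams.calibration(n);print(n,{k:np.round(v,4).tolist() if not isinstance(v,str) else v for k,v in c.items()})
E
```

```text
{'clock': 0.0, 'q': [-1.378, 0.291, -0.154, 1.127, 0.0, 1.431], 'joint_vel': [-0.001, -0.001, -0.001, 0.0, 0.002, 0.001], 'effort': [0.002, -53.714, 33.137, 0.016, -0.0, 0.0], 'position': [0.171, -0.496, 0.256], 'ee_rot': [-0.116, -0.697, -0.117, 0.697], 'ft_force': [-0.524, 0.939, -0.305], 'ft_torque': [-0.01, 0.025, 0.032], 'finger_gap': 0.086}
scene {'mtx': [[623.2334, 0.0, 312.6726], [0.0, 623.2334, 239.6039], [0.0, 0.0, 1.0]], 'eye': [1.2299, 0.229, 1.2962], 'rotation': [0.5616, 0.1599, 0.2156, 0.7827]}
top {'mtx': [[595.4166, 0.0, 317.97], [0.0, 595.4166, 242.2809], [0.0, 0.0, 1.0]], 'eye': [0.3859, -0.0063, 1.416], 'rotation': [-0.6965, -0.0397, 0.0264, 0.716]}
wrist {'mtx': [[371.6483, 0.0, 318.738], [0.0, 371.6483, 242.9166], [0.0, 0.0, 1.0]], 'eye': [0.235, -0.4753, 0.3725], 'rotation': [0.8072, -0.1075, 0.0774, -0.5752]}
```

View pics/scene0.png

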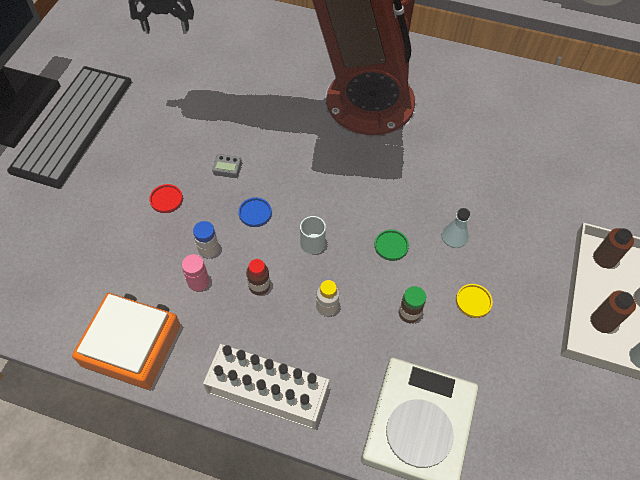

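View pics/top0.png

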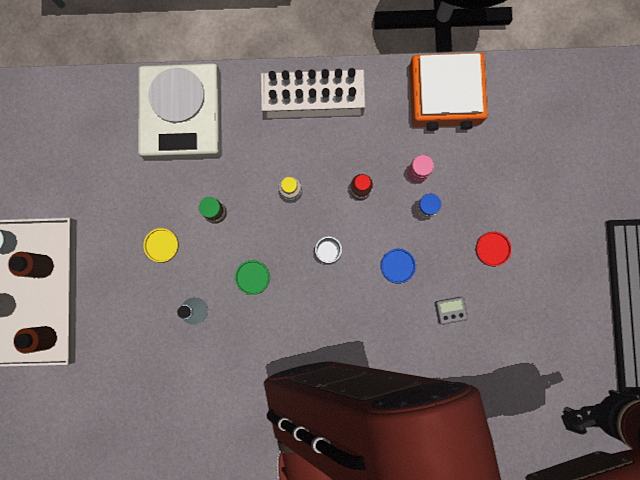

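The scene view shows:
- **Caps:** red (257,268), blue (204,231), green (414,297) and yellow (328,289), plus the pink decoy at (194,265).
- **Dishes:** red (166,198), blue (255,212), green (392,245) and yellow (474,300).

The top view shows the same layout, plus the flask at (192,311) and the beaker at (328,250). Next I'll segment by colour and triangulate.

```bash
cat >h.py <<'E'
import cv2,numpy as np
from scipy.spatial.transform import Rotation as R
HUE={'red':((0,8),(172,180)),'yellow':((22,34),),'green':((50,82),),'blue':((102,122),),'pink':((150,171),)}
def rot(q): return R.from_quat(np.roll(q,-1))
def mask(im,c,s=130,v=60):
    h=cv2.cvtColor(im,cv2.COLOR_BGR2HSV)
    return sum(cv2.inRange(h,(a,s,v),(b,255,255)) for a,b in HUE[c])
def blobs(im,c,amin=100,**k):
    n,_,st,ce=cv2.connectedComponentsWithStats(mask(im,c,**k))
    return sorted([(int(st[i][4]),ce[i],st[i][:4]) for i in range(1,n) if st[i][4]>=amin],key=lambda b:-b[0])
def ray(cal,p,fish=False):
    m=np.array(cal['mtx']);x,y=(p[0]-m[0,2])/m[0,0],(p[1]-m[1,2])/m[1,1]
    if fish:
        r=np.hypot(x,y);k=np.sin(r)/max(r,1e-9);d=np.array([x*k,-y*k,-np.cos(r)])
    else: d=np.array([x,-y,-1.])
    d=rot(cal['rotation']).apply(d);return np.array(cal['eye']),d/np.linalg.norm(d)
def plane(o,d,z): return o+d*(z-o[2])/d[2]
def tri(rs):
    A=[np.eye(3)-np.outer(d,d) for o,d in rs];b=sum(a@o for a,(o,d) in zip(A,rs))
    x=np.linalg.solve(sum(A),b);return x,max(np.linalg.norm(a@(x-o)) for a,(o,d) in zip(A,rs))
E
python3 - <<'E'
from h import *;from rig import cams
I={n:cv2.imread(f'pics/{n}0.png') for n in('scene','top')};C={n:cams.calibration(n) for n in I}
for c in HUE:
    B={n:[b for b in blobs(I[n],c,150) if b[0]<1200] for n in I}
    print(c,{n:[(b[0],b[1].round(1).tolist(),b[2].tolist()) for b in B[n]] for n in I})
    for bs in B['scene']:
        for bt in B['top']:
            x,e=tri([ray(C['scene'],bs[1]),ray(C['top'],bt[1])])
            if e<.01: print('   ',x.round(4),round(e,4))
E
```

```text
red {'scene': [(793, [387.6, 29.5], [371, 0, 34, 73]), (752, [165.6, 198.1], [149, 184, 34, 29]), (268, [256.0, 268.5], [248, 259, 17, 22]), (158, [409.1, 106.4], [400, 86, 15, 38])], 'top': [(959, [493.4, 248.4], [476, 232, 36, 34]), (737, [302.8, 468.7], [285, 453, 48, 27]), (275, [362.0, 183.7], [352, 174, 19, 21]), (249, [426.4, 404.3], [378, 389, 93, 24]), (187, [23.4, 263.6], [9, 252, 24, 24]), (186, [628.8, 475.6], [608, 467, 32, 13]), (177, [28.6, 339.6], [15, 329, 23, 24]), (172, [455.7, 121.5], [432, 118, 52, 8])]}
    [0.0895 0.0424 0.3333] 0.008
    [ 0.4922 -0.396   0.0077] 0.0009
    [ 0.6945 -0.2347  0.3591] 0.0081
    [ 0.6422 -0.0881  0.082 ] 0.0018
yellow {'scene': [(899, [473.9, 300.3], [457, 284, 36, 34]), (218, [328.1, 288.1], [320, 280, 17, 18])], 'top': [(924, [160.4, 244.7], [144, 228, 34, 34]), (193, [288.7, 184.4], [281, 177, 16, 16])]}
    [0.5233 0.3931 0.0086] 0.0014
    [0.6431 0.0784 0.0944] 0.001
green {'scene': [(735, [391.3, 244.4], [375, 230, 34, 30]), (329, [414.8, 295.9], [404, 287, 22, 19])], 'top': [(903, [251.9, 277.0], [235, 260, 34, 35]), (335, [209.1, 206.9], [199, 197, 21, 21])]}
    [0.4405 0.1758 0.0084] 0.0012
    [0.5981 0.2598 0.0886] 0.001
blue {'scene': [(735, [254.7, 211.8], [239, 197, 33, 30]), (301, [203.0, 229.9], [193, 221, 21, 21])], 'top': [(939, [397.8, 265.5], [381, 249, 35, 34]), (346, [429.8, 203.7], [420, 194, 21, 21])]}
    [ 0.4581 -0.1697  0.0072] 0.001
    [ 0.591  -0.2378  0.088 ] 0.0014
pink {'scene': [], 'top': []}
```

```bash
cat >>h.py <<'E'
def go(target,s):
    "shift in tool cm from measured pose to world target; also wrist info"
    r=rot(s['ee_rot']);return (r.inv().apply(np.array(target)-s['position'])*100).round(2)
J={'blue':(.591,-.238),'red':(.642,-.088),'yellow':(.643,.078),'green':(.598,.26)}
D={'blue':(.4581,-.1697),'red':(.4922,-.396),'yellow':(.5233,.3931),'green':(.4405,.1758)}
E
python3 - <<'E'
from h import *;from rig import manip
s=manip.sense();print(rot(s['ee_rot']).as_matrix().round(3));print(go((.591,-.238,.256),s),go((.591,-.238,.19),s))
E
```

```text
[[-0.     0.326 -0.945]
 [ 0.001 -0.945 -0.326]
 [-1.    -0.001 -0.   ]]
[  0.   -10.71 -48.12] [  6.6  -10.7  -48.12]
```

carry_out:
  series:
    - {"gripper":8.5,"xyz":[0,-1.1,-4.8],"twist":0}
    - {"gripper":8.5,"xyz":[0,-2.2,-9.6],"twist":0}
    - {"gripper":8.5,"xyz":[0,-3.3,-14.4],"twist":0}
    - {"gripper":8.5,"xyz":[0,-4.4,-19.2],"twist":0}
    - {"gripper":8.5,"xyz":[0,-5.5,-24],"twist":0}

```text
clock: 0.6
position: [0.3813, -0.3648, 0.2561]
ee_rot: [-0.117, -0.697, -0.117, 0.697]
ft_force: [1.3, -1.0, -0.0]
finger_gap: 0.0849
```

carry_out:
  series:
    - {"gripper":8.5,"xyz":[0,-1.1,-4.8],"twist":0}
    - {"gripper":8.5,"xyz":[0,-2.2,-9.6],"twist":0}
    - {"gripper":8.5,"xyz":[0,-3.3,-14.4],"twist":0}
    - {"gripper":8.5,"xyz":[0,-5.2,-24.1],"twist":0}
    - {"gripper":8.5,"xyz":[0,-5.2,-24.1],"twist":0}

```text
clock: 1.1
position: [0.5924, -0.2369, 0.256]
ee_rot: [-0.117, -0.697, -0.117, 0.698]
ft_force: [-0.4, -1.5, 0.7]
finger_gap: 0.0848
```

```bash
cat >>h.py <<'E'
def look(c,pic=None,zt=None):
    "cap of colour c in the wrist view, cast to the middle of the cap; shift to stand over it"
    from rig import manip,cams
    s=manip.sense();cal=cams.calibration('wrist');im=cams.get_image('wrist')
    if pic: cv2.imwrite(f'pics/{pic}.png',im)
    print('t',round(s['clock'],2),'q',s['q'].round(2) if hasattr(s['q'],'round') else np.round(s['q'],2),'pos',np.round(s['position'],4),'F',np.round(s['ft_force'],1),'gap',round(s['finger_gap'],4))
    for b in blobs(im,c,400)[:4]:
        o,d=ray(cal,b[1],True);print(b[0],b[1].round(0),'z.088',plane(o,d,.088).round(4),'z.008',plane(o,d,.008).round(4))
    return s
E
python3 -c "
from h import *
s=look('blue','w1');print(go((.591,-.238,.2),s))"
```

```text
t 1.1 q [-0.49  0.51  0.18  1.24 -0.    2.31] pos [ 0.5924 -0.2369  0.256 ] F [-0.4 -1.5  0.7] gap 0.0848
3013 [225. 299.] z.088 [ 0.5105 -0.1819  0.088 ] z.008 [ 0.4694 -0.1723  0.008 ]
2390 [317. 225.] z.088 [ 0.5966 -0.2354  0.088 ] z.008 [ 0.5798 -0.2408  0.008 ]
[5.6  0.05 0.17]
```

View pics/w1.png

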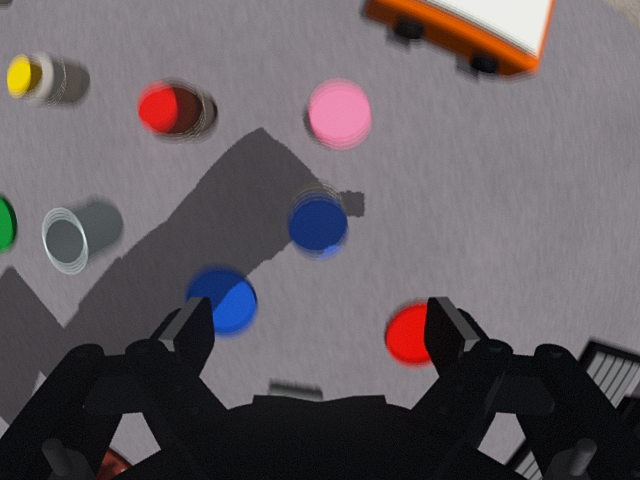

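The wrist view shows the blue cap at (317,225), pink beyond it at (340,113), and motion blur because the arm is still settling. I'll descend partway and re-look at rest.

carry_out:
  series:
    - {"gripper":8.5,"xyz":[3,0,0],"twist":0}
    - {"gripper":8.5,"xyz":[5.6,0,0],"twist":0}
    - {"gripper":8.5,"xyz":[5.6,0,0],"twist":0}
    - {"gripper":8.5,"xyz":[5.6,0,0],"twist":0}

```text
clock: 1.55
position: [0.5906, -0.2385, 0.2004]
ee_rot: [-0.116, -0.697, -0.117, 0.698]
ft_force: [0.1, -0.3, 0.7]
finger_gap: 0.0851
```

```bash
python3 -c "
from h import *
s=look('blue');print(go((.591,-.238,.058),s))"
```

```text
t 1.55 q [-0.5   0.54  0.08  1.11  0.    2.31] pos [ 0.5906 -0.2385  0.2004] F [ 0.1 -0.3  0.7] gap 0.0851
4219 [318. 247.] z.088 [ 0.593  -0.2381  0.088 ] z.008 [ 0.5715 -0.2452  0.008 ]
2593 [222. 324.] z.088 [ 0.5167 -0.1923  0.088 ] z.008 [ 0.4685 -0.1834  0.008 ]
[14.24 -0.02 -0.06]
```

carry_out:
  series:
    - {"gripper":8.5,"xyz":[4,0,-0.1],"twist":0}
    - {"gripper":8.5,"xyz":[8,0,-0.1],"twist":0}
    - {"gripper":8.5,"xyz":[11.5,0,-0.1],"twist":0}
    - {"gripper":8.5,"xyz":[14.2,0,-0.1],"twist":0}
    - {"gripper":8.5,"xyz":[14.2,0,-0.1],"twist":0}

```text
clock: 2.1
position: [0.5904, -0.2377, 0.0563]
ee_rot: [-0.116, -0.696, -0.118, 0.699]
ft_force: [0.4, 1.4, 0.7]
finger_gap: 0.085
```

carry_out:
  series:
    - {"gripper":4,"xyz":[0,0,0],"twist":0}
    - {"gripper":4,"xyz":[0,0,0],"twist":0}
    - {"gripper":4,"xyz":[0,0,0],"twist":0}
    - {"gripper":4,"xyz":[0,0,0],"twist":0}
    - {"gripper":4,"xyz":[0,0,0],"twist":0}

```text
clock: 2.6
position: [0.5933, -0.2389, 0.0611]
ee_rot: [0.118, 0.699, 0.116, -0.696]
ft_force: [-1.4, 0.3, 8.3]
finger_gap: 0.0488
```

carry_out:
  series:
    - {"gripper":4,"xyz":[0,0,0],"twist":0}
    - {"gripper":4,"xyz":[0,0,0],"twist":0}
    - {"gripper":4,"xyz":[0,0,0],"twist":0}
    - {"gripper":4,"xyz":[0,0,0],"twist":0}

```text
clock: 3.0
position: [0.5933, -0.2389, 0.061]
ee_rot: [0.118, 0.699, 0.116, -0.696]
ft_force: [-1.1, 1.1, 8.4]
finger_gap: 0.0487
```

carry_out:
  series:
    - {"gripper":4,"xyz":[-1.5,0,0],"twist":0}
    - {"gripper":4,"xyz":[-3.5,0,0],"twist":0}
    - {"gripper":4,"xyz":[-5.5,0,0],"twist":0}
    - {"gripper":4,"xyz":[-5.5,0,0],"twist":0}

```text
clock: 3.4
position: [0.594, -0.2393, 0.1173]
ee_rot: [0.118, 0.699, 0.115, -0.696]
ft_force: [1.3, -0.7, -1.7]
finger_gap: 0.0485
```

carry_out:
  series:
    - {"gripper":4,"xyz":[0,-2.5,2.5],"twist":0}
    - {"gripper":4,"xyz":[0,-5.5,5.3],"twist":0}
    - {"gripper":4,"xyz":[0,-8.5,8.2],"twist":0}
    - {"gripper":4,"xyz":[0,-10.9,10.5],"twist":0}
    - {"gripper":4,"xyz":[0,-10.9,10.5],"twist":0}

```text
clock: 3.9
position: [0.4524, -0.1666, 0.1126]
ee_rot: [-0.116, -0.696, -0.118, 0.699]
ft_force: [-0.3, -0.5, -1.1]
finger_gap: 0.0483
```

```bash
python3 -c "
from h import *
from rig import cams
s=look('blue','w2');print(go((*D['blue'],.065),s))
im=cams.get_image('scene');cv2.imwrite('pics/s2.png',cv2.resize(im[130:370,100:520],None,fx=1.9,fy=1.9))"
```

```text
t 3.9 q [-0.5   0.35 -0.48  0.74  0.    2.3 ] pos [ 0.4524 -0.1666  0.1126] F [-0.3 -0.5 -1.1] gap 0.0483
12890 [319. 351.] z.088 [ 0.433  -0.1745  0.088 ] z.008 [ 0.3854 -0.1906  0.008 ]
7764 [331. 224.] z.088 [ 0.4889 -0.1601  0.088 ] z.008 [ 0.4729 -0.1681  0.008 ]
[ 4.75  0.5  -0.45]
```

View pics/w2.png

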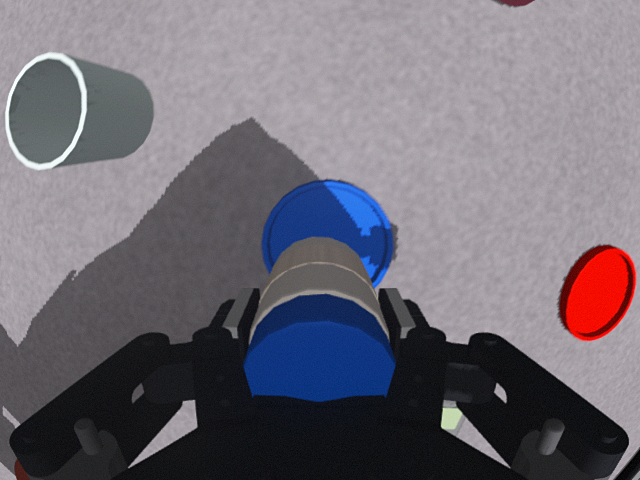

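View pics/s2.png

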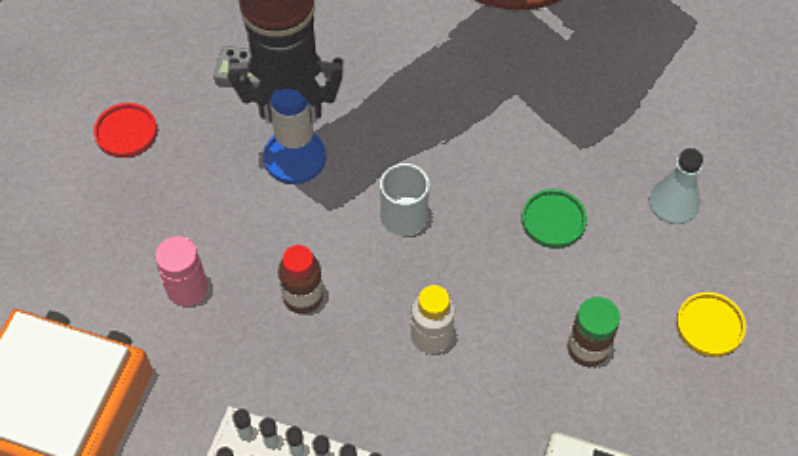

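The blue jar hangs upright in the pads at wrist (319,350), with the blue dish at (328,240) just ahead. The scene view agrees, and the rest of the scene is undisturbed. I'll let it settle while lowering.

carry_out:
  series:
    - {"gripper":4,"xyz":[0,0,0],"twist":0}
    - {"gripper":4,"xyz":[2,0,0],"twist":0}
    - {"gripper":4,"xyz":[3.5,0,0],"twist":0}
    - {"gripper":4,"xyz":[3.5,0,0],"twist":0}
    - {"gripper":4,"xyz":[3.5,0,0],"twist":0}

```text
clock: 4.5
position: [0.4576, -0.1697, 0.0783]
ee_rot: [-0.117, -0.697, -0.117, 0.697]
ft_force: [0.0, -0.3, -1.4]
finger_gap: 0.0484
```

```bash
python3 -c "
from h import *
from rig import manip
s=manip.sense();print(np.round(s['position'],4),go((*D['blue'],.065),s))"
```

```text
[ 0.4576 -0.1697  0.0783] [ 1.33  0.02 -0.04]
```

carry_out:
  series:
    - {"gripper":4,"xyz":[0.4,0,0],"twist":0}
    - {"gripper":4,"xyz":[0.8,0,0],"twist":0}
    - {"gripper":4,"xyz":[1.1,0,0],"twist":0}
    - {"gripper":4,"xyz":[1.3,0,0],"twist":0}
    - {"gripper":4,"xyz":[1.3,0,0],"twist":0}

```text
clock: 5.0
position: [0.4571, -0.1693, 0.0652]
ee_rot: [-0.117, -0.697, -0.117, 0.697]
ft_force: [-0.8, 0.0, -1.6]
finger_gap: 0.0486
```

carry_out:
  series:
    - {"gripper":4,"xyz":[0.2,0,0],"twist":0}
    - {"gripper":4,"xyz":[0.3,0,0],"twist":0}
    - {"gripper":4,"xyz":[0.3,0,0],"twist":0}

```text
clock: 5.3
position: [0.4571, -0.1694, 0.0649]
ee_rot: [0.117, 0.698, 0.116, -0.697]
ft_force: [-12.4, 6.4, 41.6]
finger_gap: 0.0485
```

Contact came at TCP z 0.065, which matches the 4 mm floor. I'll back off the preload and then release.

carry_out:
  series:
    - {"gripper":4,"xyz":[-0.1,0,0],"twist":0}
    - {"gripper":4,"xyz":[-0.25,0,0],"twist":0}
    - {"gripper":4,"xyz":[-0.25,0,0],"twist":0}

```text
clock: 5.6
position: [0.4574, -0.1695, 0.0651]
ee_rot: [0.117, 0.698, 0.117, -0.697]
ft_force: [0.0, -1.0, -1.3]
finger_gap: 0.0484
```

carry_out:
  series:
    - {"gripper":5.5,"xyz":[0,0,0],"twist":0}
    - {"gripper":7,"xyz":[0,0,0],"twist":0}
    - {"gripper":8.5,"xyz":[0,0,0],"twist":0}
    - {"gripper":8.5,"xyz":[0,0,0],"twist":0}
    - {"gripper":8.5,"xyz":[0,0,0],"twist":0}

```text
clock: 6.1
position: [0.4571, -0.1693, 0.0647]
ee_rot: [-0.117, -0.697, -0.117, 0.697]
ft_force: [-0.2, 0.1, -0.0]
finger_gap: 0.0846
```

carry_out:
  series:
    - {"gripper":8.5,"xyz":[-3,0,0],"twist":0}
    - {"gripper":8.5,"xyz":[-7,0,0],"twist":0}
    - {"gripper":8.5,"xyz":[-11,0,0],"twist":0}
    - {"gripper":8.5,"xyz":[-14,0,0],"twist":0}
    - {"gripper":8.5,"xyz":[-14,0,0],"twist":0}

```text
clock: 6.6
position: [0.4592, -0.1704, 0.2087]
ee_rot: [0.118, 0.699, 0.115, -0.695]
ft_force: [0.4, -0.1, -0.6]
finger_gap: 0.0852
```

```bash
python3 -c "
from h import *
s=look('blue');print(go((*J['red'],.2),s))
look('red')"
```

```text
t 6.6 q [-0.5   0.25 -0.34  0.98 -0.    2.3 ] pos [ 0.4592 -0.1704  0.2087] F [ 0.4 -0.1 -0.6] gap 0.0852
6865 [315. 233.] z.088 [ 0.4685 -0.1667  0.088 ] z.008 [ 0.4503 -0.1726  0.008 ]
[  0.95  -1.84 -19.97]
t 6.65 q [-0.5   0.26 -0.34  0.97  0.    2.3 ] pos [ 0.4582 -0.1699  0.2065] F [-0.4 -0.5 -0.8] gap 0.0853
4101 [535. 264.] z.088 [ 0.4997 -0.3303  0.088 ] z.008 [ 0.4922 -0.392   0.008 ]
1496 [462.  19.] z.088 [ 0.6395 -0.21    0.088 ] z.008 [ 0.6795 -0.2308  0.008 ]
642 [127. 445.] z.088 [ 0.2035 -0.0583  0.088 ] z.008 [ 0.0953 -0.0276  0.008 ]
```

carry_out:
  series:
    - {"gripper":8.5,"xyz":[0,-0.4,-4.5],"twist":0}
    - {"gripper":8.5,"xyz":[0,-0.8,-9],"twist":0}
    - {"gripper":8.5,"xyz":[0.5,-1.4,-14.5],"twist":0}
    - {"gripper":8.5,"xyz":[0.5,-1.9,-20.1],"twist":0}
    - {"gripper":8.5,"xyz":[0.5,-1.9,-20.1],"twist":0}

```text
clock: 7.2
position: [0.6436, -0.0833, 0.1967]
ee_rot: [-0.117, -0.697, -0.118, 0.698]
ft_force: [-1.9, 0.3, 0.0]
finger_gap: 0.0851
```

carry_out:
  series:
    - {"gripper":8.5,"xyz":[0,0,0],"twist":0}
    - {"gripper":8.5,"xyz":[0,0,0],"twist":0}

```text
clock: 7.4
position: [0.6397, -0.0858, 0.198]
ee_rot: [-0.116, -0.696, -0.117, 0.698]
ft_force: [-0.6, -0.3, 0.1]
finger_gap: 0.0849
```

```bash
python3 -c "
from h import *
s=look('red','w3');print(go((*J['red'],.058),s))"
```

```text
t 7.4 q [-0.25  0.56  0.11  1.12 -0.    2.56] pos [ 0.6397 -0.0858  0.198 ] F [-0.6 -0.3  0.1] gap 0.0849
2754 [322. 247.] z.088 [ 0.6435 -0.0877  0.088 ] z.008 [ 0.622  -0.0957  0.008 ]
1897 [482. 236.] z.088 [ 0.6854 -0.1874  0.088 ] z.008 [ 0.6788 -0.2306  0.008 ]
884 [505. 428.] z.088 [ 0.5345 -0.304   0.088 ] z.008 [ 0.4746 -0.3884  0.008 ]
[14.    0.3  -0.18]
```

View pics/w3.png

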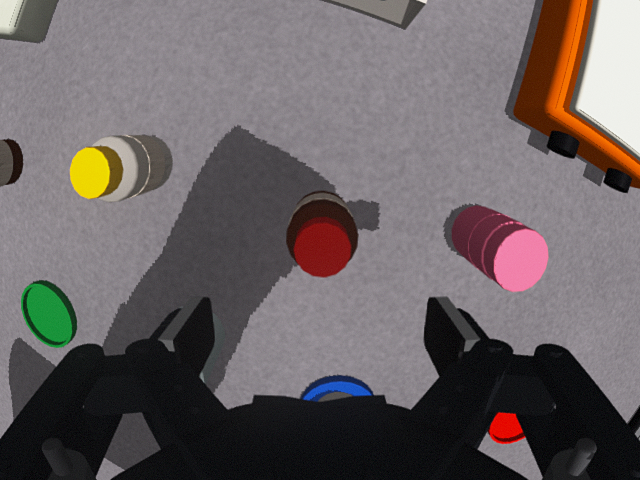

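The red cap sits at (322,247), centred between the pads. The pink decoy at (518,258) is clear of the fingers. I'll grasp slightly higher for the taller bottle.

carry_out:
  series:
    - {"gripper":8.5,"xyz":[4,0.3,-0.3],"twist":0}
    - {"gripper":8.5,"xyz":[8,0.3,-0.3],"twist":0}
    - {"gripper":8.5,"xyz":[11.5,0.3,-0.3],"twist":0}
    - {"gripper":8.5,"xyz":[13.6,0.3,-0.3],"twist":0}
    - {"gripper":8.5,"xyz":[13.6,0.3,-0.3],"twist":0}

```text
clock: 7.95
position: [0.6413, -0.088, 0.0609]
ee_rot: [-0.115, -0.695, -0.117, 0.699]
ft_force: [-0.4, 0.5, 0.0]
finger_gap: 0.0849
```

carry_out:
  series:
    - {"gripper":4,"xyz":[0,0,0],"twist":0}
    - {"gripper":4,"xyz":[0,0,0],"twist":0}
    - {"gripper":4,"xyz":[0,0,0],"twist":0}
    - {"gripper":4,"xyz":[0,0,0],"twist":0}
    - {"gripper":4,"xyz":[0,0,0],"twist":0}

```text
clock: 8.45
position: [0.6458, -0.0881, 0.0661]
ee_rot: [0.117, 0.698, 0.116, -0.696]
ft_force: [-2.6, 0.9, 6.3]
finger_gap: 0.0482
```

carry_out:
  series:
    - {"gripper":4,"xyz":[0,0,0],"twist":0}
    - {"gripper":4,"xyz":[0,0,0],"twist":0}
    - {"gripper":4,"xyz":[0,0,0],"twist":0}

```text
clock: 8.75
position: [0.6458, -0.0881, 0.066]
ee_rot: [0.117, 0.698, 0.116, -0.696]
ft_force: [-1.1, 0.6, 6.7]
finger_gap: 0.048
```

carry_out:
  series:
    - {"gripper":4,"xyz":[-2,0,0],"twist":0}
    - {"gripper":4,"xyz":[-5,0,0],"twist":0}
    - {"gripper":4,"xyz":[-9,0,0],"twist":0}
    - {"gripper":4,"xyz":[-12,0,0],"twist":0}
    - {"gripper":4,"xyz":[-12,0,0],"twist":0}

```text
clock: 9.25
position: [0.6475, -0.0884, 0.1899]
ee_rot: [0.118, 0.7, 0.115, -0.694]
ft_force: [0.6, -0.2, -1.5]
finger_gap: 0.048
```

carry_out:
  series:
    - {"gripper":4,"xyz":[0,2,2],"twist":0}
    - {"gripper":4,"xyz":[0,5,5],"twist":0}
    - {"gripper":4,"xyz":[0,8,8],"twist":0}
    - {"gripper":4,"xyz":[0,11,11],"twist":0}
    - {"gripper":4,"xyz":[0,14,14],"twist":0}

```text
clock: 9.75
position: [0.557, -0.267, 0.1839]
ee_rot: [0.117, 0.697, 0.117, -0.697]
ft_force: [0.2, -1.1, -2.1]
finger_gap: 0.0481
```

carry_out:
  series:
    - {"gripper":4,"xyz":[0,3,3],"twist":0}
    - {"gripper":4,"xyz":[0,6,6],"twist":0}
    - {"gripper":4,"xyz":[0,9,9.5],"twist":0}
    - {"gripper":4,"xyz":[0,10.1,10.6],"twist":0}
    - {"gripper":4,"xyz":[0,10.1,10.6],"twist":0}

```text
clock: 10.25
position: [0.4893, -0.3978, 0.1837]
ee_rot: [-0.116, -0.698, -0.115, 0.698]
ft_force: [0.4, 0.4, -1.0]
finger_gap: 0.0481
```

carry_out:
  series:
    - {"gripper":4,"xyz":[2,0,0],"twist":0}
    - {"gripper":4,"xyz":[5,0,0],"twist":0}
    - {"gripper":4,"xyz":[8,0,0],"twist":0}
    - {"gripper":4,"xyz":[8,0,0],"twist":0}
    - {"gripper":4,"xyz":[8,0,0],"twist":0}

```text
clock: 10.75
position: [0.4911, -0.3947, 0.1042]
ee_rot: [-0.117, -0.697, -0.117, 0.697]
ft_force: [-0.1, -0.3, -1.6]
finger_gap: 0.0482
```

```bash
python3 -c "
from h import *
s=look('red','w4');print(go((*D['red'],.070),s))"
```

```text
t 10.75 q [-0.79  0.6  -0.08  0.89  0.    2.02] pos [ 0.4911 -0.3947  0.1042] F [-0.1 -0.3 -1.6] gap 0.0482
8393 [320. 361.] z.088 [ 0.4725 -0.4027  0.088 ] z.008 [ 0.4227 -0.4201  0.008 ]
7016 [323. 230.] z.088 [ 0.526  -0.3856  0.088 ] z.008 [ 0.5084 -0.3927  0.008 ]
[ 3.42  0.16 -0.06]
```

View pics/w4.png

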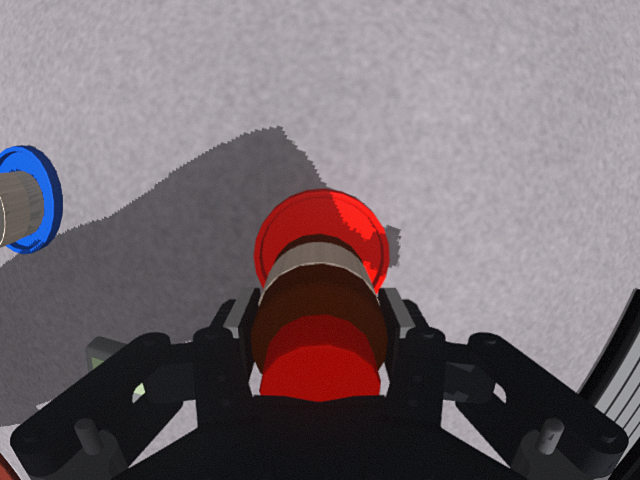

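The red bottle is upright in the grip at (320,340), above the red dish at (322,240). The blue jar stands in its dish at the left edge. Lowering to contact at z≈0.070.

carry_out:
  series:
    - {"gripper":4,"xyz":[1.2,0.1,0],"twist":0}
    - {"gripper":4,"xyz":[2.3,0.1,0],"twist":0}
    - {"gripper":4,"xyz":[2.9,0.1,0],"twist":0}
    - {"gripper":4,"xyz":[3.2,0.1,0],"twist":0}
    - {"gripper":4,"xyz":[3.3,0.1,0],"twist":0}

```text
clock: 11.3
position: [0.4908, -0.3966, 0.0703]
ee_rot: [-0.117, -0.697, -0.117, 0.698]
ft_force: [-0.5, 0.4, -1.0]
finger_gap: 0.0482
```

carry_out:
  series:
    - {"gripper":4,"xyz":[0,0,0],"twist":0}
    - {"gripper":4,"xyz":[0.1,0,0],"twist":0}
    - {"gripper":4,"xyz":[0.1,0,0],"twist":0}

```text
clock: 11.6
position: [0.4912, -0.3969, 0.0701]
ee_rot: [0.117, 0.698, 0.117, -0.697]
ft_force: [-1.1, -0.5, -1.0]
finger_gap: 0.0485
```

carry_out:
  series:
    - {"gripper":4,"xyz":[0.05,0,0],"twist":0}
    - {"gripper":4,"xyz":[0.1,0,0],"twist":0}
    - {"gripper":4,"xyz":[0.1,0,0],"twist":0}

```text
clock: 11.9
position: [0.4912, -0.3969, 0.0701]
ee_rot: [0.117, 0.698, 0.116, -0.697]
ft_force: [-3.0, 2.0, 9.1]
finger_gap: 0.0481
```

carry_out:
  series:
    - {"gripper":4,"xyz":[-0.1,0,0],"twist":0}
    - {"gripper":5.5,"xyz":[-0.1,0,0],"twist":0}
    - {"gripper":7,"xyz":[-0.1,0,0],"twist":0}
    - {"gripper":8.5,"xyz":[-0.1,0,0],"twist":0}
    - {"gripper":8.5,"xyz":[-0.1,0,0],"twist":0}

```text
clock: 12.4
position: [0.491, -0.3967, 0.0697]
ee_rot: [-0.117, -0.697, -0.117, 0.697]
ft_force: [0.4, 0.3, -0.7]
finger_gap: 0.0849
```

carry_out:
  series:
    - {"gripper":8.5,"xyz":[0,0,0],"twist":0}
    - {"gripper":8.5,"xyz":[-3,0,0],"twist":0}
    - {"gripper":8.5,"xyz":[-7,0,0],"twist":0}
    - {"gripper":8.5,"xyz":[-11,0,0],"twist":0}
    - {"gripper":8.5,"xyz":[-14,0,0],"twist":0}

```text
clock: 12.9
position: [0.4914, -0.397, 0.2125]
ee_rot: [0.117, 0.698, 0.116, -0.697]
ft_force: [-0.7, -0.2, -0.2]
finger_gap: 0.0853
```

carry_out:
  series:
    - {"gripper":8.5,"xyz":[0,-3.6,-2.7],"twist":0}
    - {"gripper":8.5,"xyz":[0,-7.2,-5.4],"twist":0}
    - {"gripper":8.5,"xyz":[0,-10.8,-8.1],"twist":0}
    - {"gripper":8.5,"xyz":[0,-14.4,-10.8],"twist":0}
    - {"gripper":8.5,"xyz":[0,-18,-13.5],"twist":0}

```text
clock: 13.4
position: [0.5603, -0.1808, 0.2099]
ee_rot: [0.117, 0.698, 0.117, -0.697]
ft_force: [-0.0, 1.0, 0.1]
finger_gap: 0.0853
```

carry_out:
  series:
    - {"gripper":8.5,"xyz":[0,-3.6,-2.7],"twist":-8}
    - {"gripper":8.5,"xyz":[0,-7.2,-5.4],"twist":-16}
    - {"gripper":8.5,"xyz":[0,-10.8,-8.1],"twist":-24}
    - {"gripper":8.5,"xyz":[0,-14.4,-10.8],"twist":-32}
    - {"gripper":8.5,"xyz":[0,-18,-13.5],"twist":-40}

```text
clock: 13.9
position: [0.6293, 0.0335, 0.2099]
ee_rot: [0.35, 0.614, 0.35, -0.614]
ft_force: [0.7, -0.3, 0.4]
finger_gap: 0.0852
```

carry_out:
  series:
    - {"gripper":8.5,"xyz":[0,0,0],"twist":0}
    - {"gripper":8.5,"xyz":[0,0,0],"twist":0}
    - {"gripper":8.5,"xyz":[0,0,0],"twist":0}

```text
clock: 14.2
position: [0.6288, 0.0309, 0.2097]
ee_rot: [-0.348, -0.615, -0.348, 0.616]
ft_force: [-0.4, -0.1, 1.1]
finger_gap: 0.0853
```

```bash
python3 -c "
from h import *
s=look('yellow');print(go((*J['yellow'],.2),s))"
```

```text
t 14.2 q [-0.07  0.52  0.07  1.12 -0.    2.05] pos [0.6288 0.0309 0.2097] F [-0.4 -0.1  1.1] gap 0.0853
2397 [298. 174.] z.088 [0.6425 0.0774 0.088 ] z.008 [0.6352 0.0742 0.008 ]
1072 [52. 11.] z.088 [0.5485 0.3013 0.088 ] z.008 [0.5096 0.3732 0.008 ]
[ 0.97 -1.21 -4.77]
```

carry_out:
  series:
    - {"gripper":8.5,"xyz":[0,-1.2,-4.8],"twist":0}
    - {"gripper":8.5,"xyz":[0.5,-1.2,-4.8],"twist":0}
    - {"gripper":8.5,"xyz":[1,-1.2,-4.8],"twist":0}
    - {"gripper":8.5,"xyz":[1,-1.2,-4.8],"twist":0}

```text
clock: 14.65
position: [0.6427, 0.0776, 0.1988]
ee_rot: [-0.348, -0.615, -0.348, 0.616]
ft_force: [-0.0, -0.1, 0.3]
finger_gap: 0.0851
```

carry_out:
  series:
    - {"gripper":8.5,"xyz":[4,0,0],"twist":0}
    - {"gripper":8.5,"xyz":[8,0,0],"twist":0}
    - {"gripper":8.5,"xyz":[11.5,0,0],"twist":0}
    - {"gripper":8.5,"xyz":[13.8,0,0],"twist":0}
    - {"gripper":8.5,"xyz":[13.8,0,0],"twist":0}

```text
clock: 15.15
position: [0.6407, 0.0775, 0.0586]
ee_rot: [-0.347, -0.614, -0.349, 0.618]
ft_force: [-0.8, 0.2, -0.2]
finger_gap: 0.0852
```

carry_out:
  series:
    - {"gripper":4,"xyz":[0,0,0],"twist":0}
    - {"gripper":4,"xyz":[0,0,0],"twist":0}
    - {"gripper":4,"xyz":[0,0,0],"twist":0}
    - {"gripper":4,"xyz":[0,0,0],"twist":0}
    - {"gripper":4,"xyz":[0,0,0],"twist":0}

```text
clock: 15.65
position: [0.6446, 0.0787, 0.0641]
ee_rot: [0.349, 0.616, 0.348, -0.615]
ft_force: [-1.3, -0.9, 6.9]
finger_gap: 0.0481
```

carry_out:
  series:
    - {"gripper":4,"xyz":[0,0,0],"twist":0}
    - {"gripper":4,"xyz":[0,0,0],"twist":0}
    - {"gripper":4,"xyz":[0,0,0],"twist":0}

```text
clock: 15.95
position: [0.6446, 0.0787, 0.0641]
ee_rot: [0.349, 0.616, 0.348, -0.615]
ft_force: [-1.5, -1.3, 6.7]
finger_gap: 0.048
```

```bash
python3 -c "
from h import *
from rig import manip
s=manip.sense();print(np.round(s['position'],4),go((*D['yellow'],.2),s))"
```

```text
[0.6446 0.0787 0.0641] [-13.64 -26.55 -20.72]
```

carry_out:
  series:
    - {"gripper":4,"xyz":[-2,0,0],"twist":0}
    - {"gripper":4,"xyz":[-5.5,0,0],"twist":0}
    - {"gripper":4,"xyz":[-9.5,0,0],"twist":0}
    - {"gripper":4,"xyz":[-13.5,0,0],"twist":0}
    - {"gripper":4,"xyz":[-13.5,0,0],"twist":0}

```text
clock: 16.45
position: [0.6468, 0.079, 0.2043]
ee_rot: [0.35, 0.619, 0.346, -0.612]
ft_force: [-0.0, 0.7, -1.8]
finger_gap: 0.0482
```

carry_out:
  series:
    - {"gripper":4,"xyz":[0,-2.2,-1.7],"twist":0}
    - {"gripper":4,"xyz":[0,-5.5,-4.3],"twist":0}
    - {"gripper":4,"xyz":[0,-8.8,-6.9],"twist":0}
    - {"gripper":4,"xyz":[0,-12.1,-9.4],"twist":0}
    - {"gripper":4,"xyz":[0,-15.4,-12],"twist":0}

```text
clock: 16.95
position: [0.5724, 0.2624, 0.1971]
ee_rot: [0.348, 0.616, 0.348, -0.615]
ft_force: [0.2, -0.0, -2.1]
finger_gap: 0.0484
```

carry_out:
  series:
    - {"gripper":4,"xyz":[0,-3.3,-2.6],"twist":0}
    - {"gripper":4,"xyz":[0,-6.6,-5.2],"twist":0}
    - {"gripper":4,"xyz":[0,-9.5,-7.4],"twist":0}
    - {"gripper":4,"xyz":[0,-11.1,-8.7],"twist":0}
    - {"gripper":4,"xyz":[0,-11.1,-8.7],"twist":0}

```text
clock: 17.45
position: [0.5214, 0.3955, 0.1968]
ee_rot: [0.349, 0.615, 0.35, -0.615]
ft_force: [0.1, -0.4, -1.1]
finger_gap: 0.0484
```

carry_out:
  series:
    - {"gripper":4,"xyz":[2,0,0],"twist":0}
    - {"gripper":4,"xyz":[5.5,0,0],"twist":0}
    - {"gripper":4,"xyz":[9,0,0],"twist":0}
    - {"gripper":4,"xyz":[10,0,0],"twist":0}
    - {"gripper":4,"xyz":[10,0,0],"twist":0}

```text
clock: 17.95
position: [0.5222, 0.3916, 0.0956]
ee_rot: [-0.348, -0.614, -0.348, 0.617]
ft_force: [-0.3, -0.2, -1.4]
finger_gap: 0.0483
```

```bash
python3 -c "
from h import *
s=look('yellow','w5');print(go((*D['yellow'],.068),s))"
```

```text
t 17.95 q [ 0.53  0.65 -0.01  0.91 -0.    2.64] pos [0.5222 0.3916 0.0956] F [-0.3 -0.2 -1.4] gap 0.0483
8213 [319. 361.] z.088 [0.5154 0.3771 0.088 ] z.008 [0.4879 0.3315 0.008 ]
7361 [317. 229.] z.088 [0.5424 0.4234 0.088 ] z.008 [0.5324 0.4076 0.008 ]
[ 2.76  0.02 -0.19]
```

View pics/w5.png

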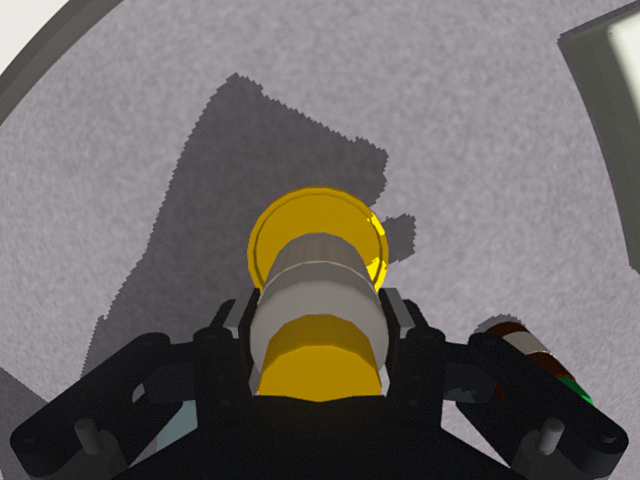

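The yellow bottle is upright at (319,340) over its dish at (318,245). The green jar at (540,360) is well outside the fingers. Lowering now.

carry_out:
  series:
    - {"gripper":4,"xyz":[1,0,-0.1],"twist":0}
    - {"gripper":4,"xyz":[1.9,0,-0.1],"twist":0}
    - {"gripper":4,"xyz":[2.4,0,-0.1],"twist":0}
    - {"gripper":4,"xyz":[2.7,0,-0.1],"twist":0}
    - {"gripper":4,"xyz":[2.7,0,-0.1],"twist":0}

```text
clock: 18.5
position: [0.5231, 0.3936, 0.0694]
ee_rot: [-0.348, -0.615, -0.348, 0.616]
ft_force: [-0.4, 0.0, -1.0]
finger_gap: 0.0487
```

carry_out:
  series:
    - {"gripper":4,"xyz":[0,0,0],"twist":0}
    - {"gripper":4,"xyz":[0.1,0,0],"twist":0}
    - {"gripper":4,"xyz":[0.1,0,0],"twist":0}

```text
clock: 18.8
position: [0.5235, 0.3938, 0.069]
ee_rot: [0.348, 0.616, 0.348, -0.615]
ft_force: [-0.3, -1.1, -0.5]
finger_gap: 0.0484
```

carry_out:
  series:
    - {"gripper":4,"xyz":[0.05,0,0],"twist":0}
    - {"gripper":4,"xyz":[0.1,0,0],"twist":0}
    - {"gripper":4,"xyz":[0.1,0,0],"twist":0}

```text
clock: 19.1
position: [0.5235, 0.3938, 0.0682]
ee_rot: [0.348, 0.616, 0.348, -0.615]
ft_force: [-2.4, -0.1, 2.9]
finger_gap: 0.048
```

carry_out:
  series:
    - {"gripper":5.5,"xyz":[0,0,0],"twist":0}
    - {"gripper":7,"xyz":[0,0,0],"twist":0}
    - {"gripper":8.5,"xyz":[0,0,0],"twist":0}
    - {"gripper":8.5,"xyz":[0,0,0],"twist":0}
    - {"gripper":8.5,"xyz":[0,0,0],"twist":0}

```text
clock: 19.6
position: [0.5234, 0.3937, 0.0677]
ee_rot: [-0.348, -0.615, -0.348, 0.615]
ft_force: [0.5, -0.1, -0.2]
finger_gap: 0.085
```

carry_out:
  series:
    - {"gripper":8.5,"xyz":[-3,0,0],"twist":0}
    - {"gripper":8.5,"xyz":[-7,0,0],"twist":0}
    - {"gripper":8.5,"xyz":[-11,0,0],"twist":0}
    - {"gripper":8.5,"xyz":[-13.5,0,0],"twist":0}
    - {"gripper":8.5,"xyz":[-13.5,0,0],"twist":0}

```text
clock: 20.1
position: [0.5252, 0.3948, 0.2073]
ee_rot: [0.348, 0.618, 0.348, -0.613]
ft_force: [-0.6, 0.6, -0.3]
finger_gap: 0.0851
```

```bash
python3 -c "
from h import *
s=look('yellow');print(go((*J['green'],.2),s))"
```

```text
t 20.1 q [0.53 0.57 0.15 1.14 0.   2.65] pos [0.5252 0.3948 0.2073] F [-0.6  0.6 -0.3] gap 0.0851
2660 [316. 208.] z.088 [0.5385 0.4175 0.088 ] z.008 [0.5313 0.4064 0.008 ]
2427 [316. 255.] z.088 [0.5226 0.3903 0.088 ] z.008 [0.51   0.3699 0.008 ]
[ 0.72 13.18  7.82]
```

carry_out:
  series:
    - {"gripper":8.5,"xyz":[0,3.5,2],"twist":0}
    - {"gripper":8.5,"xyz":[0,7.5,4.5],"twist":0}
    - {"gripper":8.5,"xyz":[0.5,11,6.5],"twist":0}
    - {"gripper":8.5,"xyz":[0.6,13.2,7.9],"twist":0}
    - {"gripper":8.5,"xyz":[0.6,13.2,7.9],"twist":0}

```text
clock: 20.65
position: [0.5966, 0.2545, 0.1949]
ee_rot: [-0.347, -0.615, -0.347, 0.617]
ft_force: [0.7, 0.2, -0.6]
finger_gap: 0.0852
```

carry_out:
  series:
    - {"gripper":8.5,"xyz":[0,0,0],"twist":0}
    - {"gripper":8.5,"xyz":[0,0,0],"twist":0}
    - {"gripper":8.5,"xyz":[0,0,0],"twist":0}

```text
clock: 20.95
position: [0.5952, 0.2591, 0.1966]
ee_rot: [-0.349, -0.615, -0.349, 0.615]
ft_force: [-0.5, -0.1, -0.4]
finger_gap: 0.0846
```

```bash
python3 -c "
from h import *
s=look('green','w6');print(go((*J['green'],.058),s))"
```

```text
t 20.95 q [0.3  0.56 0.11 1.12 0.   2.41] pos [0.5952 0.2591 0.1966] F [-0.5 -0.1 -0.4] gap 0.0846
4126 [321. 245.] z.088 [0.5994 0.2608 0.088 ] z.008 [0.5883 0.2414 0.008 ]
3035 [234. 369.] z.088 [0.4956 0.2118 0.088 ] z.008 [0.4477 0.1751 0.008 ]
[13.86  0.2  -0.23]
```

View pics/w6.png

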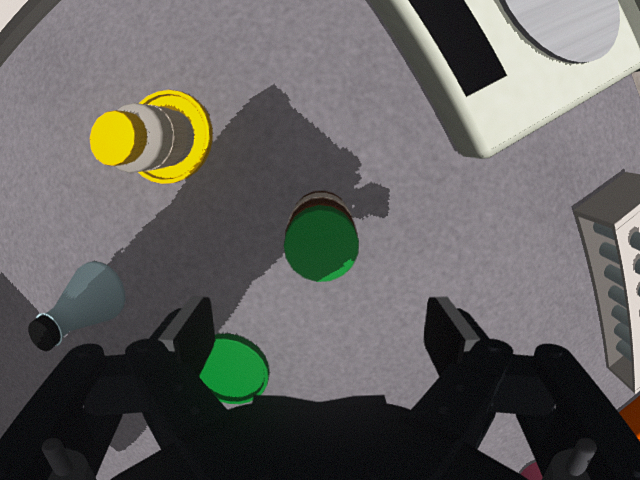

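The green cap at (321,243) is centred between the pads. The yellow bottle stands in its dish at (150,135). Descending and grasping.

carry_out:
  series:
    - {"gripper":8.5,"xyz":[4,0.2,-0.3],"twist":0}
    - {"gripper":8.5,"xyz":[8,0.2,-0.3],"twist":0}
    - {"gripper":8.5,"xyz":[11.5,0.2,-0.3],"twist":0}
    - {"gripper":8.5,"xyz":[13.7,0.2,-0.3],"twist":0}
    - {"gripper":8.5,"xyz":[13.7,0.2,-0.3],"twist":0}

```text
clock: 21.5
position: [0.5964, 0.2596, 0.0565]
ee_rot: [-0.348, -0.613, -0.349, 0.617]
ft_force: [-0.3, 0.9, -0.7]
finger_gap: 0.0852
```

carry_out:
  series:
    - {"gripper":4,"xyz":[0,0,0],"twist":0}
    - {"gripper":4,"xyz":[0,0,0],"twist":0}
    - {"gripper":4,"xyz":[0,0,0],"twist":0}
    - {"gripper":4,"xyz":[0,0,0],"twist":0}
    - {"gripper":4,"xyz":[0,0,0],"twist":0}

```text
clock: 22.0
position: [0.6002, 0.2603, 0.062]
ee_rot: [0.348, 0.617, 0.348, -0.614]
ft_force: [-0.4, 1.3, 4.8]
finger_gap: 0.0486
```

carry_out:
  series:
    - {"gripper":4,"xyz":[0,0,0],"twist":0}
    - {"gripper":4,"xyz":[0,0,0],"twist":0}
    - {"gripper":4,"xyz":[0,0,0],"twist":0}

```text
clock: 22.3
position: [0.6002, 0.2603, 0.062]
ee_rot: [0.348, 0.617, 0.348, -0.614]
ft_force: [-1.0, 1.3, 5.1]
finger_gap: 0.0487
```

carry_out:
  series:
    - {"gripper":4,"xyz":[-1.5,0,0],"twist":0}
    - {"gripper":4,"xyz":[-4,0,0],"twist":0}
    - {"gripper":4,"xyz":[-7,0,0],"twist":0}
    - {"gripper":4,"xyz":[-7,0,0],"twist":0}
    - {"gripper":4,"xyz":[-7,0,0],"twist":0}

```text
clock: 22.8
position: [0.5997, 0.2598, 0.131]
ee_rot: [0.348, 0.616, 0.348, -0.615]
ft_force: [0.1, -0.6, -2.6]
finger_gap: 0.0487
```

```bash
python3 -c "
from h import *
from rig import manip
s=manip.sense();print(np.round(s['position'],4),go((*D['green'],.12),s))"
```

```text
[0.5997 0.2598 0.131 ] [ 1.06 -9.33 15.4 ]
```

carry_out:
  series:
    - {"gripper":4,"xyz":[0,-2,3.2],"twist":0}
    - {"gripper":4,"xyz":[0,-4.3,7.2],"twist":0}
    - {"gripper":4,"xyz":[0,-6.7,11.2],"twist":0}
    - {"gripper":4,"xyz":[0,-9.3,15.4],"twist":0}
    - {"gripper":4,"xyz":[0,-9.3,15.4],"twist":0}

```text
clock: 23.3
position: [0.43, 0.1725, 0.1271]
ee_rot: [-0.347, -0.611, -0.349, 0.62]
ft_force: [1.0, -1.1, -2.1]
finger_gap: 0.0484
```

carry_out:
  series:
    - {"gripper":4,"xyz":[1,0,0],"twist":0}
    - {"gripper":4,"xyz":[2.5,0,0],"twist":0}
    - {"gripper":4,"xyz":[3.5,0,0],"twist":0}
    - {"gripper":4,"xyz":[3.5,0,0],"twist":0}
    - {"gripper":4,"xyz":[3.5,0,0],"twist":0}

```text
clock: 23.8
position: [0.4403, 0.1755, 0.0944]
ee_rot: [-0.348, -0.615, -0.348, 0.616]
ft_force: [0.4, 0.1, -2.7]
finger_gap: 0.0483
```

```bash
python3 -c "
from h import *
s=look('green','w7');print(go((*D['green'],.066),s))"
```

```text
t 23.8 q [ 0.22  0.36 -0.53  0.68 -0.    2.34] pos [0.4403 0.1755 0.0944] F [ 0.4  0.1 -2.7] gap 0.0483
13894 [319. 348.] z.088 [0.437  0.1673 0.088 ] z.008 [0.4118 0.1255 0.008 ]
6856 [316. 230.] z.088 [0.46   0.2074 0.088 ] z.008 [0.4497 0.1916 0.008 ]
[ 2.84  0.01 -0.04]
```

View pics/w7.png

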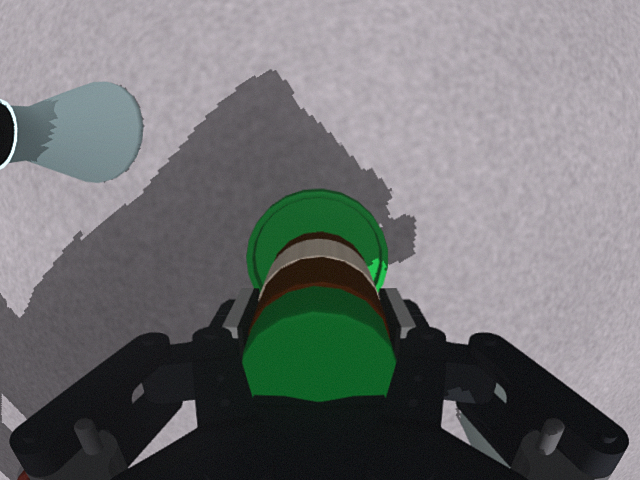

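The green jar is upright over its dish at (317,245), and the flask at (90,130) is clear. Lowering.

carry_out:
  series:
    - {"gripper":4,"xyz":[1,0,0],"twist":0}
    - {"gripper":4,"xyz":[1.9,0,0],"twist":0}
    - {"gripper":4,"xyz":[2.4,0,0],"twist":0}
    - {"gripper":4,"xyz":[2.8,0,0],"twist":0}
    - {"gripper":4,"xyz":[2.8,0,0],"twist":0}

```text
clock: 24.35
position: [0.4398, 0.1753, 0.0664]
ee_rot: [-0.348, -0.615, -0.348, 0.616]
ft_force: [-0.2, -1.0, -2.8]
finger_gap: 0.0483
```

carry_out:
  series:
    - {"gripper":4,"xyz":[0,0,0],"twist":0}
    - {"gripper":4,"xyz":[0.05,0,0],"twist":0}
    - {"gripper":4,"xyz":[0.05,0,0],"twist":0}

```text
clock: 24.65
position: [0.4402, 0.1754, 0.0663]
ee_rot: [0.348, 0.615, 0.348, -0.615]
ft_force: [0.1, 0.2, -2.1]
finger_gap: 0.0485
```

carry_out:
  series:
    - {"gripper":4,"xyz":[0.05,0,0],"twist":0}
    - {"gripper":4,"xyz":[0.1,0,0],"twist":0}
    - {"gripper":4,"xyz":[0.1,0,0],"twist":0}

```text
clock: 24.95
position: [0.4402, 0.1754, 0.066]
ee_rot: [0.348, 0.616, 0.348, -0.615]
ft_force: [-3.8, -1.0, 9.1]
finger_gap: 0.0486
```

carry_out:
  series:
    - {"gripper":4,"xyz":[-0.05,0,0],"twist":0}
    - {"gripper":5.5,"xyz":[-0.05,0,0],"twist":0}
    - {"gripper":7,"xyz":[-0.05,0,0],"twist":0}
    - {"gripper":8.5,"xyz":[-0.05,0,0],"twist":0}
    - {"gripper":8.5,"xyz":[-0.05,0,0],"twist":0}

```text
clock: 25.45
position: [0.4401, 0.1754, 0.0658]
ee_rot: [0.348, 0.615, 0.348, -0.615]
ft_force: [0.6, 0.6, 0.1]
finger_gap: 0.0851
```

carry_out:
  series:
    - {"gripper":8.5,"xyz":[0,0,0],"twist":0}
    - {"gripper":8.5,"xyz":[-3,0,0],"twist":0}
    - {"gripper":8.5,"xyz":[-7,0,0],"twist":0}
    - {"gripper":8.5,"xyz":[-11,0,0],"twist":0}
    - {"gripper":8.5,"xyz":[-15,0,0],"twist":0}

```text
clock: 25.95
position: [0.4398, 0.1753, 0.2174]
ee_rot: [-0.348, -0.615, -0.348, 0.615]
ft_force: [0.9, 0.7, -0.6]
finger_gap: 0.085
```

carry_out:
  series:
    - {"gripper":8.5,"xyz":[-4,0,0],"twist":0}
    - {"gripper":8.5,"xyz":[-8,0,0],"twist":0}
    - {"gripper":8.5,"xyz":[-8,0,0],"twist":0}
    - {"gripper":8.5,"xyz":[-8,0,0],"twist":0}

```text
clock: 26.35
position: [0.4405, 0.1755, 0.2964]
ee_rot: [0.348, 0.616, 0.348, -0.615]
ft_force: [0.1, -0.3, -0.6]
finger_gap: 0.085
```

```bash
python3 -c "
from h import *
from rig import cams
s=look('green');I={n:cams.get_image(n) for n in('scene','top')};C={n:cams.calibration(n) for n in I}
cv2.imwrite('pics/s9.png',cv2.resize(I['scene'][130:370,100:520],None,fx=1.9,fy=1.9));cv2.imwrite('pics/t9.png',cv2.resize(I['top'][120:350,90:540],None,fx=1.7,fy=1.7))
T={'red':.098,'yellow':.098,'green':.09,'blue':.09}
for c in T:
    B=[(b[0],b[1].round(0),plane(*ray(C['scene'],b[1]),T[c]).round(3)) for b in blobs(I['scene'],c,120)];print(c,B)"
```

```text
t 26.35 q [ 0.22  0.17 -0.2   1.19  0.    2.34] pos [0.4405 0.1755 0.2964] F [ 0.1 -0.3 -0.6] gap 0.085
3800 [317. 208.] z.088 [0.446  0.1841 0.088 ] z.008 [0.4387 0.1725 0.008 ]
red [(1990, array([381.,  25.]), array([-0.199, -0.037,  0.098])), (1980, array([433.,  60.]), array([-0.108,  0.137,  0.098])), (1267, array([378., 102.]), array([0.09 , 0.035, 0.098])), (1184, array([442.,  10.]), array([-0.317,  0.114,  0.098])), (375, array([167., 202.]), array([ 0.553, -0.347,  0.098])), (358, array([481.,  11.]), array([-0.347,  0.222,  0.098])), (245, array([159., 178.]), array([ 0.496, -0.394,  0.098])), (145, array([331.,  98.]), array([ 0.116, -0.084,  0.098]))]
yellow [(383, array([472., 304.]), array([0.583, 0.379, 0.098])), (225, array([483., 283.]), array([0.525, 0.39 , 0.098]))]
green [(241, array([395., 225.]), array([0.439, 0.172, 0.09 ])), (240, array([389., 248.]), array([0.501, 0.177, 0.09 ]))]
blue [(332, array([255., 216.]), array([ 0.519, -0.14 ,  0.09 ])), (303, array([252., 192.]), array([ 0.457, -0.171,  0.09 ]))]
```

View pics/s9.png

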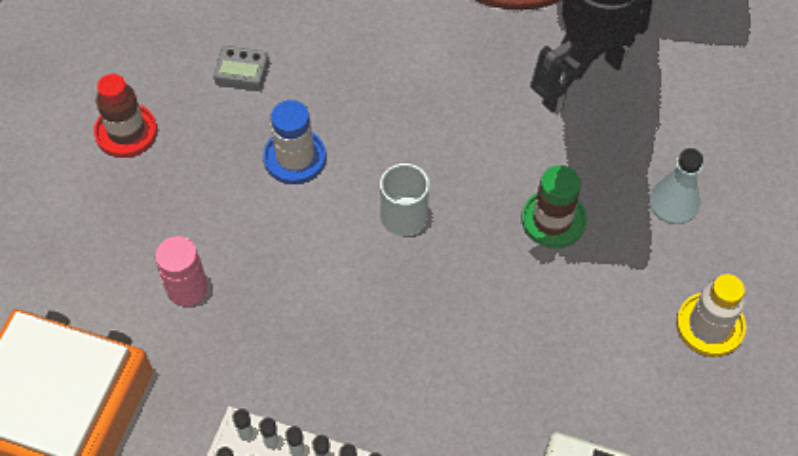

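View pics/t9.png

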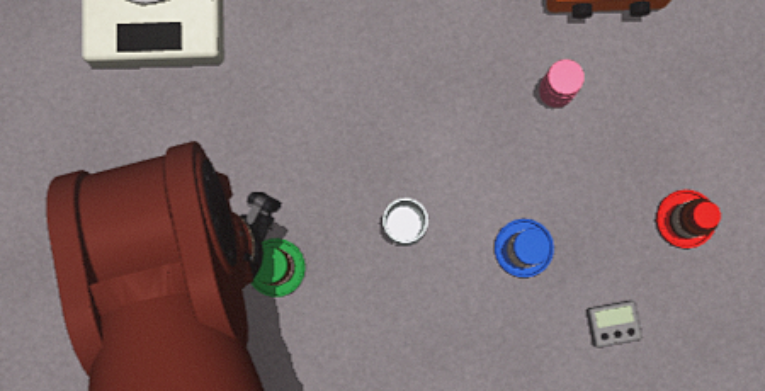

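All four containers stand upright in their matching dishes, with cap tops within about 5 mm of the dish centres. The flask, beaker and pink jar have not moved, and the gripper is clear. Handing in.

```bash
python3 -c "
from rig import manip
print(manip.finish_job())"
```

```text
the job is handed in; nothing more can be done
None
```

All four containers now stand upright in the spill dish of their cap's colour, and I handed the job in at about 26.5 s of the 112 s allowed.

- **How they were placed:** I located each jar and dish by triangulating the scene and top cameras. Before each grasp I checked the jar with the wrist camera. Each was lowered until the wrist force showed floor contact, at the height a 4 mm dish floor predicts, and only then released.
- **Last checks:** The final scene view shows all four caps within about 5 mm of their dish centres. The flask, beaker and pink jar appear where they were. The arm hid the yellow bottle and the flask in the final top view, so those two rest on the scene view alone. The gripper was open, with its fingertips about 27 cm above the bench.
- **One rough moment:** The blue jar was pressed onto its dish with about 42 N at the wrist for a moment. The limit there is 120 N; the 40 N limit applies to the arm or gripper body, and this load went through the grasped jar. I backed off before releasing it and used finer steps for the others, which read 9 N or less.

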